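# Raise the photo-ball stand to its second stop

## Robot

A 7-joint arm with a two-finger parallel gripper is mounted at the origin on the work surface. World frame = base frame: x ahead of the robot, y to its left, z up, the work surface at z = 0. Lengths are in mm, angles in rad, forces in N, time in s.
With the tool pointing down it reaches from about 400 to 875 mm from the base axis. Payload 6.5 kg.
Tool frame: the origin (TCP) lies at the very end of the fingers, on their centre line; the grasp point (between the pads) lies 19 mm behind it; z points along the fingers, y is the line along which they close (so a half turn about z gives the same grasp; the last joint's range is limited). The gripper opens to 88 mm and grips with 3 to 60 N. Pads are 18 mm wide; open, the fingers measure 123 mm over their backs; the gripper's body (75 mm by 187 mm) begins 45 mm behind the grasp point.
Start: joints at [1.24, 0.536, -0.004, 1.538, 0.003, 1.067, -0.071], TCP at [170.112, -627.337, 238.716] pointing down, gripper open.
Joint ranges: [-2.7, 2.7], [-0.37, 2.16], [-1.27, 1.26], [0.24, 2.4], [-1.31, 4.45], [0.19, 1.91], [-2.76, 2.76]. Speed limits (rad/s): [2.39, 2.39, 3.14, 3.14, 3.14, 3.14, 3.14].

## Interface

Orientations are given as a rotation vector (axis times angle).
In Python, from bench import monitor, vision, r gives the robot as it stands. The module is installed in compiled form; this text tells all that it offers.
- The arm moves only by the tool jog_arm, never from a script. Its argument "increments" is a list of rows, each an object with "grip": the opening, from -1 (shut) to 1 (fully open); "offset": the shift along the world's x, y, z in m, a list of three; "turn": the turn about the world's z in degrees. A call has 1 to 10 rows; each row is the pose to reach, as a shift and turn from the pose commanded when the call began; what a row does not reach only later rows make up. A row lasts 1/12 s, in which the tool goes at most 41.7 mm and 7.16 degrees, less where a joint would pass 70% of its speed; a pose out of reach is approached as far as the arm can. A call with a gripper value outside its range is refused whole. The fingers move at their own pace and stop on an object; "force" is the grip in N (left out, the last holds). Time passes only in rows, so rows that repeat a pose let the fingers close. It gives the time, the measured TCP pose, the force, the opening and the grip force at its end, in the units of the state.
- monitor.sense(): the state, without advancing time (a new reading comes with each control period).
- vision.grab_frame(name): name is "scene" or "top" or "wrist"; returns (picture, depth): 400x640x3 uint8, red, green, blue; 400x640 float32, mm along the optical axis (not along the pixel's ray), 0 where there is no reading.
- vision.camera_params(name): a dict with "mtx" (3x3 intrinsics, pixels), "dist" ([k1, k2, p1, p2, k3] as OpenCV has them; the pictures are not rectified), "extrinsics" (4x4, takes a point from world to camera coordinates); the wrist camera has in their place "hand_eye" (4x4, takes a point from camera to tool coordinates, whose origin is the TCP and whose axes are the flange's). Camera axes: x right, y up, looking along -z (the intrinsics and any distortion apply to the point x, -y, -z); pixel columns grow to the right and rows downward; lengths in mm; the calibration is good to about 2 mm. A picture is of the moment at which its call begins: read the wrist's pose just before it. camera_params takes no time and is no camera call.
- r.sign_off(): hands the job in; it is judged then, once.
The state is a dict: "time_s": time; "joint_pos": joint angles; "joint_velocities": joint speeds; "joint_efforts": joint torques, N m; "tool_pos": TCP position; "ee_rot": TCP orientation; "force": force on the tool from outside, world axes, zero at the start; "ft_torque": the same for the moment, N m; "grip_width": finger opening in mm; "grasp_force": force on a finger pad.
Only numpy, scipy, OpenCV 4.12 (cv2) and the standard library are available. Lean on these libraries where they do the work, as an engineer would, in place of code of your own. Each camera call takes 0.05 s, during which the arm holds its last target. There are 200 camera calls.

## Task

The photo-ball stand is too low for the next shot: take the glass ball off its cradle and lower it gently to the bottom of the open lens case, without dropping or pressing it, and leave it lying there. Then squeeze the release button in the side of the stand's grip, draw the column up past the first stop all the way to the second stop, and finish holding it up there with the release still squeezed so that I can tighten the collar screw: do not let go. Keep the ball off the worktop, and leave the case standing where it is and the pot, the lens pen and the case lid undisturbed.

Things in the scene. Friction and masses are not known exactly. Their poses are not given: they have to be found in the camera images.
- stand: Telescopic photo-ball stand, fixed, on one upright axis. Origin: axis at worktop level; +x towards the release button's side. Dark cast base 120 dia, 22 high; outer tube 24 dia with stop holes on its +x side; black clamp collar 34 dia, 98 to 118 high, its thumb screw reaching 37 out to -y at height 108 (for the user, not the robot). The column comes up out of the collar.
- column (a joint): How far the rod with its head is drawn up, m: 0 down (start), 0.040 first stop, 0.080 second stop (hard end). A latch pin locks it at each stop, both ways with 1 mm play, unless the release is squeezed; let out between stops, the pin rubs and snaps into the next stop it is moved to. Squeezed: under 1 N of friction, and it sinks by its weight (moving mass about 0.25 kg) if not held.
- release (a joint): How far the release button is pressed in, m: 0 out, 0.005 fully in (about 0.0045 when finger pads squeeze it flush). The pin is clear of its hole from 0.003. Spring: 3 N at first, 6 N fully in; it comes out again when let go.
- stand_grip (a point): Centre of the grip block on the column's head, on the axis, 143 high at column = 0; moves with the column. Black block 34 (x) by 26 (y), from 122 to 164 high at column = 0; above it a 36 dia plate and the ball cradle up to 176. Axes as stand.
- release_face (a point): Centre of the outer face of the release, a ribbed aluminium push plate 18 wide, 26 high in the block's +x side; 22 from the axis when out, 17 (flush with the block) when in; pressed along -x, rises with the head. The block's other side is a plain face 17 from the axis: fingers closing along the stand's x across block and button (39, pressed 34) squeeze it.
- cradle (a point): Middle of the upper edge of the ball cradle on top of the head: a rubber ring 36 outside, 28 inside, 6 deep, 176 above the worktop while column = 0.
- ball: The clear glass photo ball, 50 dia, about 165 g. Its origin lies on its skin and turns with it: use ball_center.
- ball_center (a point): Centre of the glass ball. At the start it rests in the cradle, 20.7 above cradle.
- lens_case: Open black cylindrical lens case, loose, about 450 g, 118 outside dia, 110 inside dia, 86 high, inner floor 6 above the worktop (80 deep). Origin: middle of its underside, z up.
- case_in (a point): Middle of the case's inner floor, 6 above its underside. A ball lying on the floor has its centre 25 above it.
- case_rim (a point): Middle of the case's mouth, 86 above its underside.
- case_lid: Bystander: the lens case's lid, a black disc 124 dia, 22 high, lying on the worktop. Origin: middle of its underside.
- pot: Bystander: small green ceramic pot with closed lid, 76 dia, 75 high. Origin: middle of its underside.
- lens_pen: Bystander: black lens pen lying on the worktop, 116 long, 13 dia, along its x. Origin: under its middle.
- tray: Bystander: fixed white plastic three-tier stacking tray with caps, rings and filters, 220 (x) by 160 (y), 151 high, far to the robot's right. Origin: middle of its underside.
There are look-alikes about, which are no part of the job. What is shaped like the ball but blue or red is not meant.

How it is judged (in metres and radians):
On the way, in this order (a step that is already met when the one before it is completed fails the run):
1. the ball lies at the bottom of the lens case, let go, while the column is still down (horizontal distance between ball_center and case_in below 0.034 m and z of ball_center in the frame of case_in below 0.032 m and angle between lens_case's own z axis and vertical below 0.1 rad and contact force between the fingers and ball below 0.05 N and linear speed of ball below 0.05 m/s and value of joint column below 0.005 m), for 0.3 s.
2. the fingers squeeze the release in while the column is down (value of joint release above 0.0035 m and contact force between the fingers and stand above 2 N and value of joint column below 0.02 m), for 0.05 s.
3. the column is drawn to the second stop (value of joint column above 0.076 m), for 0.2 s.
At the end, for the whole second after the job is handed in: The column is within 4 mm of the second stop (0.076 to 0.080) and still, carried by the fingers alone: they press on the head with over 2 N and keep the release in by over 3.5 mm, so the latch pin is clear. The ball lies on the floor of the upright lens case, at rest and untouched (horizontal distance between ball_center and case_in below 0.034 m and z of ball_center in the frame of case_in below 0.032 m and angle between lens_case's own z axis and vertical below 0.1 rad and contact force between the fingers and ball below 0.05 N and linear speed of ball below 0.05 m/s and value of joint release above 0.0035 m and contact force between the fingers and stand above 2 N and value of joint column above 0.076 m and velocity of joint column between -0.01 and 0.01 m/s); the arm keeps its last pose, push and grip.
It fails at once if the ball knocked, dropped or pressed hard in the lens case: over 15 N on it, or moving faster than 0.35 m/s inside it (contact force between ball and lens_case above 15 N or (linear speed of ball above 0.35 m/s and horizontal distance between ball_center and case_in below 0.05 m and z of ball_center in the frame of case_in below 0.08 m)).
It fails at once if the ball on the worktop (height (world z) of ball_center below 0.05 m and horizontal distance between ball_center and case_in above 0.06 m).
It fails at once if the column drawn up with the ball still on it (value of joint column above 0.02 m and distance between ball_center and cradle below 0.035 m).
It fails at once if the lens case shoved or tipped (distance of lens_case from where it was at the start of the episode above 0.04 m or angle between lens_case's own z axis and vertical above 0.3 rad).
It fails at once if a bystander disturbed (distance of any of pot, lens_pen, case_lid from where it was at the start of the episode above 0.03 m or angle between pot's own z axis and vertical above 0.3 rad).
It also fails if it takes over 56 s, if anything falls off the work surface, if the arm or the gripper's body presses on something with over 40 N, if the wrist force passes 120 N, or if a joint passes its speed limit or range.

## Working session

There is one attempt and no reset: what is moved stays moved. The work goes in short steps, Python scripts to look and compute and a tool call to move; the robot and the scene stay as the last step left them, time stands still between calls to the robot, and variables do not carry over. Pictures are saved under pics/ and viewed, at most 10 in all, crops included, and the job is handed in when it is done.

Besides the shell and the picture viewer there is one more tool, called after "Request:" as name([rows], argument=value, ...), one row to a line, values as JSON. jog_arm: Moves the arm, as the interface text tells. Its arguments: {"type":"object","properties":{"increments":{"type":"array"},"force":{"type":"number"}},"required":["increments"]}

```bash
mkdir -p pics
cat > h.py <<'E'
import numpy as np, cv2
from scipy.spatial.transform import Rotation as R
from bench import monitor, vision, r
def grab(name,tag):
    s=monitor.sense(); p,d=vision.grab_frame(name)
    cv2.imwrite(f'pics/{tag}.png',p[:,:,::-1]); np.savez(f'pics/{tag}.npz',d=d,pos=s['tool_pos'],rot=s['ee_rot']); return p,d,s
def world(name,tag):
    """HxWx3 world map of saved frame"""
    z=np.load(f'pics/{tag}.npz'); d=z['d']; c=vision.camera_params(name)
    u,v=np.meshgrid(np.arange(640.),np.arange(400.))
    n=cv2.undistortPoints(np.stack([u,v],-1).reshape(-1,1,2),np.array(c['mtx'],float),np.array(c['dist'],float)).reshape(400,640,2)
    P=np.stack([n[...,0]*d,-n[...,1]*d,-d,np.ones_like(d)],-1)
    if 'extrinsics' in c: T=np.linalg.inv(np.array(c['extrinsics']))
    else:
        T=np.eye(4);T[:3,:3]=R.from_rotvec(z['rot']).as_matrix();T[:3,3]=z['pos'];T=T@np.array(c['hand_eye'])
    W=(P@T.T)[...,:3]; W[d<=0]=np.nan
    return W
E
python3 - <<'E'
from h import *
for n in ('scene','top'): grab(n,n)
a=cv2.imread('pics/scene.png');b=cv2.imread('pics/top.png')
s=monitor.sense();print(s)
for n in('scene','top'):
    c=vision.camera_params(n);print(n,np.linalg.inv(np.array(c['extrinsics']))[:3,3],c['mtx'])
print(vision.camera_params('wrist')['hand_eye'])
E
```

```text
{'time_s': 0.1, 'joint_pos': array([ 1.23977289,  0.53707412, -0.00444656,  1.53872019,  0.00259286,
        1.06730293, -0.07118256]), 'joint_velocities': array([ 0.00112532, -0.00098097, -0.00111913, -0.00069683,  0.0005963 ,
        0.00010117, -0.00030124]), 'joint_efforts': array([ 2.57017549e-03, -5.72072732e+01,  9.93687250e-01, -2.52224761e+01,
       -5.61896700e-02,  1.34558341e-02,  6.89245098e-05]), 'tool_pos': array([ 169.98762658, -626.83102215,  237.95827339]), 'ee_rot': array([-3.11261698e+00, -4.14719051e-01,  4.67061183e-04]), 'force': array([-0.30949797,  0.17006057, -0.75666163]), 'ft_torque': array([ 0.00386579, -0.03271443,  0.00580068]), 'grasp_force': 0.0, 'grip_width': 88.25162362787675}
scene [1619.15656012   83.70832396  822.54347144] [[375.02588041   0.         323.51823248]
 [  0.         375.02588041 204.34806283]
 [  0.           0.           1.        ]]
top [ 343.2390483  -49.429562  1484.5346932] [[466.824439     0.         324.46236255]
 [  0.         466.824439   193.80043316]
 [  0.           0.           1.        ]]
[[ 3.20326392e-04  9.50024387e-01  3.12175530e-01  7.99862674e+01]
 [ 9.99999858e-01 -1.71013084e-04 -5.05676233e-04 -1.59296558e-02]
 [-4.27018653e-04  3.12175647e-01 -9.50024306e-01 -1.45292907e+02]
 [ 0.00000000e+00  0.00000000e+00  0.00000000e+00  1.00000000e+00]]
```

View pics/scene.png

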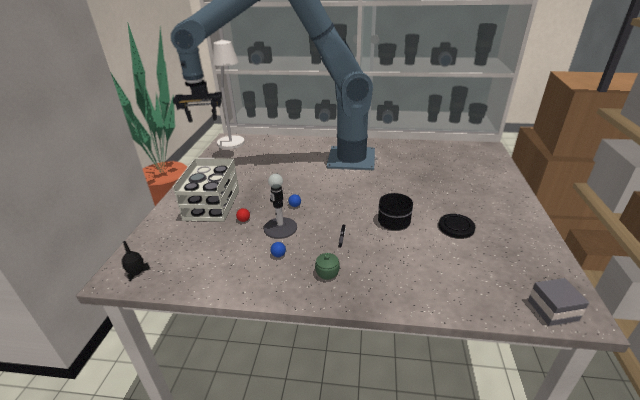

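View pics/top.png

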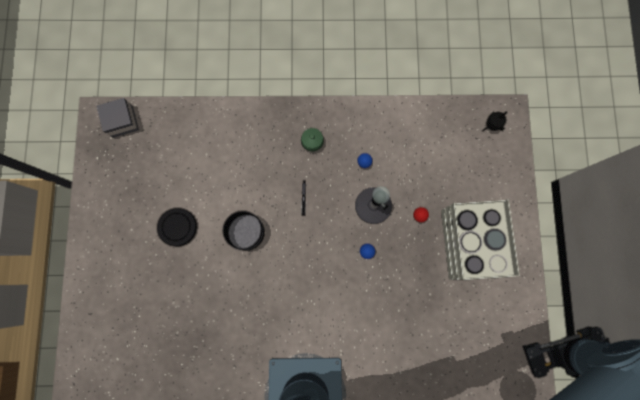

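Scene view: clear ball on the stand at (276,180), blue look-alikes at (294,201) and (278,250), red one at (243,215); case at (395,211), lid (457,226), pot (327,265), pen (342,235). In the top view the ball is at (380,197), stand base (374,206), case (243,231), blue (365,160) and (368,252), red (421,215). I choose the clear one on the cradle; next a close crop to check it, plus measurements.

Run:
```python
from h import *
a=cv2.imread('pics/scene.png')[165:245,235:325];b=cv2.imread('pics/top.png')[170:240,340:430]
A=cv2.resize(a,None,fx=4.4,fy=4.4,interpolation=cv2.INTER_CUBIC);B=cv2.resize(b,None,fx=4.4,fy=4.4,interpolation=cv2.INTER_CUBIC)
B=cv2.copyMakeBorder(B,0,A.shape[0]-B.shape[0],0,0,cv2.BORDER_CONSTANT);cv2.imwrite('pics/c1.png',np.hstack([A,B]))
W=world('top','top');
def circ(m,n):
    pts=W[m]; c,rad=cv2.minEnclosingCircle(pts[:,:2].astype(np.float32)); print(n,m.sum(),np.round(c),round(rad),np.round(np.median(pts,0)))
v,u=np.mgrid[:400,:640]; z=W[...,2]
near=lambda x,y,k:(abs(u-x)<k)&(abs(v-y)<k)
circ(near(243,231,32)&(z>75)&(z<100),'rim')
circ(near(177,227,32)&(z>14)&(z<35),'lid')
circ(near(374,206,30)&(z>15)&(z<30),'base')
circ(near(378,200,22)&(z>105)&(z<260),'head')
circ(near(312,140,20)&(z>50),'pot')
circ(near(304,198,20)&(z>5),'pen')
for p in [(380,197),(384,195),(378,202),(365,160),(368,252),(421,215),(480,240)]: print(p,np.round(W[p[1],p[0]]))
```

```text
rim 204 [491. 185.] 59 [493. 188.  85.]
lid 1186 [510. 401.] 62 [510. 400.  21.]
base 260 [ 573. -215.] 57 [ 565. -209.   17.]
head 302 [ 569. -224.] 30 [ 568. -218.  212.]
pot 355 [785. -26.] 35 [782. -26.  60.]
pen 219 [599.   3.] 79 [597.   1.   8.]
(380, 197) [ 564. -216.  215.]
(384, 195) [ 569. -227.  217.]
(378, 202) [ 552. -212.  197.]
(365, 160) [ 710. -193.   54.]
(368, 252) [ 422. -196.   45.]
(421, 215) [ 535. -364.   46.]
(480, 240) [ 450. -513.  128.]
```

View pics/c1.png

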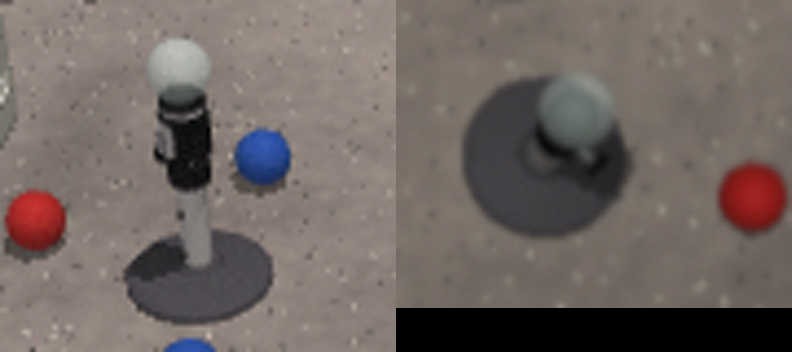

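The close crop shows the clear glass ball on the black head at (178,68). The silver plate on the head's left side is at (165,140), facing roughly world -y. Moving above the stand for a wrist look.

Request:
jog_arm([
  {"grip": 1,"offset": [0,0,0.04],"turn": 0},
  {"grip": 1,"offset": [0,0.01,0.08],"turn": 0},
  {"grip": 1,"offset": [0.02,0.04,0.1],"turn": 0},
  {"grip": 1,"offset": [0.05,0.07,0.11],"turn": 0},
  {"grip": 1,"offset": [0.075,0.1,0.11],"turn": 0},
  {"grip": 1,"offset": [0.1,0.13,0.11],"turn": 0},
  {"grip": 1,"offset": [0.13,0.16,0.11],"turn": 0},
  {"grip": 1,"offset": [0.16,0.19,0.11],"turn": 0},
  {"grip": 1,"offset": [0.19,0.215,0.11],"turn": 0},
  {"grip": 1,"offset": [0.22,0.24,0.11],"turn": 0},
])

```text
time_s: 0.93
tool_pos: [391.2, -385.3, 348.6]
ee_rot: [-3.114, -0.415, 0.0]
force: [-0.3, -0.7, 1.1]
grip_width: 88.1
grasp_force: 0.0
```

Request:
jog_arm([
  {"grip": 1,"offset": [0.03,0.025,0],"turn": 0},
  {"grip": 1,"offset": [0.06,0.05,0],"turn": 0},
  {"grip": 1,"offset": [0.09,0.075,0],"turn": 0},
  {"grip": 1,"offset": [0.12,0.1,0],"turn": 0},
  {"grip": 1,"offset": [0.145,0.13,0],"turn": 0},
  {"grip": 1,"offset": [0.165,0.15,0],"turn": 0},
  {"grip": 1,"offset": [0.178,0.17,0],"turn": 0},
  {"grip": 1,"offset": [0.178,0.171,0],"turn": 0},
  {"grip": 1,"offset": [0.178,0.171,0],"turn": 0},
])

```text
time_s: 1.68
tool_pos: [568.5, -214.6, 348.2]
ee_rot: [-3.112, -0.42, 0.001]
force: [-1.0, 0.1, -0.2]
grip_width: 88.2
grasp_force: 0.0
```

Run:
```python
from h import *
p,d,s=grab('wrist','w1');print(s['time_s'],s['tool_pos'],s['ee_rot'],s['force'])
W=world('wrist','w1');z=W[...,2];m=(z>195)&(z<240)
print(m.sum(),np.nanmin(z),np.nanmax(z))
from scipy.optimize import least_squares
Q=W[m];f=least_squares(lambda c:np.linalg.norm(Q-c,axis=1)-25,[568,-217,197],loss='soft_l1');print(f.x,np.std(f.fun),f.cost)
m=(z>155)&(z<180);print('head',m.sum(),np.round(np.nanmedian(W[m],0)))
```

```text
1.6833 [ 568.54276841 -214.57402727  348.15986511] [-3.11249186e+00 -4.19813135e-01  1.24258576e-03] [-1.04927067  0.11555924 -0.17367033]
1571 -756.3895121503101 456.07346263328475
[ 572.13924753 -220.62814041  196.0243682 ] 0.5050184628723535 171.1772245460093
head 9 [ 591. -228.  155.]
```

View pics/w1.png

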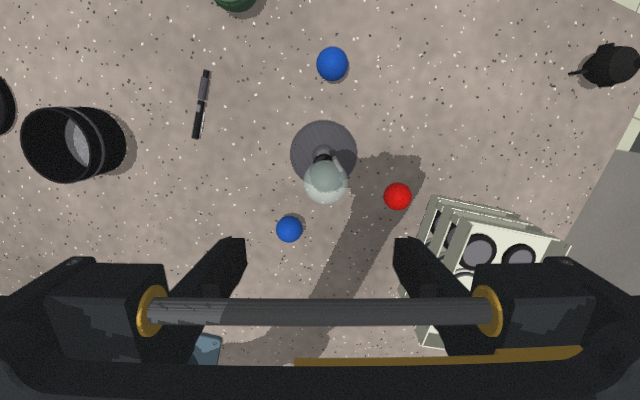

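The wrist view shows the clear ball at (325,180) above the base and free of neighbours; the sphere fit gives centre (572, -220.6, 196.0) against an expected z of 196.7. I'll grip with the fingertips 5 mm below the centre, so the gripper body clears the case rim later.

Request:
jog_arm([
  {"grip": 1,"offset": [0.0035,-0.006,-0.03],"turn": 0},
  {"grip": 1,"offset": [0.0035,-0.006,-0.06],"turn": 0},
  {"grip": 1,"offset": [0.0035,-0.006,-0.09],"turn": 0},
  {"grip": 1,"offset": [0.0035,-0.006,-0.12],"turn": 0},
  {"grip": 1,"offset": [0.0035,-0.006,-0.14],"turn": 0},
  {"grip": 1,"offset": [0.0035,-0.006,-0.152],"turn": 0},
  {"grip": 1,"offset": [0.0035,-0.006,-0.157],"turn": 0},
  {"grip": 1,"offset": [0.0035,-0.006,-0.157],"turn": 0},
  {"grip": 1,"offset": [0.0035,-0.006,-0.157],"turn": 0},
])

```text
time_s: 2.48
tool_pos: [572.1, -223.1, 192.9]
ee_rot: [3.113, 0.413, 0.002]
force: [-0.4, -0.1, 0.5]
grip_width: 87.9
grasp_force: 0.0
```

Run:
```python
from h import *
p,d,s=grab('wrist','w2');print(s['time_s'],s['tool_pos'],s['force'])
W=world('wrist','w2');z=W[...,2];m=(z>190)&(z<230)&(np.hypot(W[...,0]-572,W[...,1]+221)<27)
from scipy.optimize import least_squares
Q=W[m];f=least_squares(lambda c:np.linalg.norm(Q-c,axis=1)-25,[572,-220,196],loss='soft_l1');print(m.sum(),f.x,np.std(f.fun))
W=world('wrist','w1');z=W[...,2];m=(z>80)&(z<92)&(np.hypot(W[...,0]-492,W[...,1]-186)<75);Q=W[m]
f=least_squares(lambda c:np.hypot(Q[:,0]-c[0],Q[:,1]-c[1])-57,[492,186],loss='soft_l1');print('case',m.sum(),f.x,np.std(f.fun),np.median(Q[:,2]))
W=world('top','top');z=W[...,2];m=(z>80)&(z<92)&(np.hypot(W[...,0]-492,W[...,1]-186)<75);Q=W[m]
f=least_squares(lambda c:np.hypot(Q[:,0]-c[0],Q[:,1]-c[1])-57,[492,186],loss='soft_l1');print('case top',m.sum(),f.x,np.std(f.fun))
```

```text
2.4833 [ 572.11814904 -223.14126408  192.87639944] [-0.43314403 -0.13215755  0.54723677]
6006 [ 571.95609405 -220.39884432  196.11528363] 0.45500942233832725
case 921 [489.52751408 184.33632409] 1.367952618152209 84.33994130095402
case top 179 [491.4508743  185.01250176] 1.2955784718999745
```

Request:
jog_arm([
  {"grip": 1,"offset": [0,0.0025,-0.002],"turn": 0},
  {"grip": 1,"offset": [0,0.0025,-0.002],"turn": 0},
  {"grip": 0.3,"offset": [0,0.0025,-0.002],"turn": 0},
  {"grip": 0.15,"offset": [0,0.0025,-0.002],"turn": 0},
  {"grip": 0.1,"offset": [0,0.0025,-0.002],"turn": 0},
  {"grip": 0,"offset": [0,0.0025,-0.002],"turn": 0},
  {"grip": -0.2,"offset": [0,0.0025,-0.002],"turn": 0},
  {"grip": -1,"offset": [0,0.0025,-0.002],"turn": 0},
  {"grip": -1,"offset": [0,0.0025,-0.002],"turn": 0},
  {"grip": -1,"offset": [0,0.0025,-0.002],"turn": 0},
], force=15)

```text
time_s: 3.37
tool_pos: [571.7, -220.1, 189.8]
ee_rot: [3.114, 0.414, 0.0]
force: [0.5, -0.9, 0.6]
grip_width: 48.8
grasp_force: 15.0
```

Request:
jog_arm([
  {"grip": 0.4,"offset": [0,0,0],"turn": 0},
  {"grip": 0.4,"offset": [0,0,0.002],"turn": 0},
  {"grip": 0.4,"offset": [0,0,0.002],"turn": 0},
  {"grip": 0.15,"offset": [0,0,0.002],"turn": 0},
  {"grip": 0.1,"offset": [0,0,0.002],"turn": 0},
  {"grip": 0,"offset": [0,0,0.002],"turn": 0},
  {"grip": -1,"offset": [0,0,0.002],"turn": 0},
  {"grip": -1,"offset": [0,0,0.002],"turn": 0},
  {"grip": -1,"offset": [0,0,0.002],"turn": 0},
  {"grip": -1,"offset": [0,0,0.002],"turn": 0},
])

```text
time_s: 4.2
tool_pos: [571.7, -220.0, 191.8]
ee_rot: [3.114, 0.415, 0.0]
force: [-0.4, -1.1, 0.5]
grip_width: 49.2
grasp_force: 15.0
```

Request:
jog_arm([
  {"grip": -1,"offset": [0,0,0.003],"turn": 0},
  {"grip": -1,"offset": [0,0,0.008],"turn": 0},
  {"grip": -1,"offset": [0,0,0.015],"turn": 0},
  {"grip": -1,"offset": [0,0,0.025],"turn": 0},
  {"grip": -1,"offset": [0,0,0.04],"turn": 0},
  {"grip": -1,"offset": [0,0,0.055],"turn": 0},
  {"grip": -1,"offset": [0,0,0.06],"turn": 0},
  {"grip": -1,"offset": [0,0,0.06],"turn": 0},
])

```text
time_s: 4.87
tool_pos: [572.7, -220.0, 253.9]
ee_rot: [3.113, 0.415, 0.005]
force: [-0.4, 0.5, -1.9]
grip_width: 48.8
grasp_force: 15.0
```

Run:
```python
from h import *
from scipy.optimize import least_squares
p,d,s=grab('wrist','w3');print(s['time_s'],s['tool_pos'],s['force'],s['grip_width'])
t=s['tool_pos'];W=world('wrist','w3');z=W[...,2];m=(z>t[2]-5)&(z<t[2]+35)&(np.hypot(W[...,0]-t[0],W[...,1]-t[1])<25)
Q=W[m];f=least_squares(lambda c:np.linalg.norm(Q-c,axis=1)-25,[t[0],t[1],t[2]+5],loss='soft_l1');print(m.sum(),f.x,np.std(f.fun))
```

```text
4.8667 [ 572.67730315 -220.03602415  253.85717266] [-0.43162591  0.48591683 -1.92832042] 48.77405439030184
6007 [ 572.82203208 -220.1032891   258.1700632 ] 0.5665286604288247
```

View pics/w3.png

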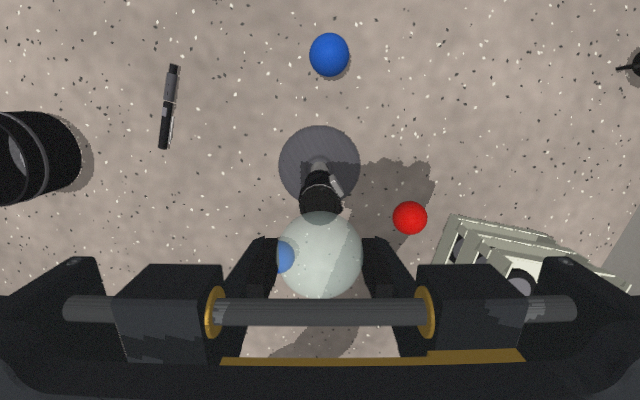

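Ball is held between the pads at (320,255); the release plate is visible at (336,187) on the head. Carrying it over the case.

Request:
jog_arm([
  {"grip": -1,"offset": [-0.004,0.015,0],"turn": 0},
  {"grip": -1,"offset": [-0.01,0.045,0],"turn": 0},
  {"grip": -1,"offset": [-0.016,0.08,0],"turn": 0},
  {"grip": -1,"offset": [-0.024,0.115,0],"turn": 0},
  {"grip": -1,"offset": [-0.03,0.15,0],"turn": 0},
  {"grip": -1,"offset": [-0.038,0.185,0],"turn": 0},
  {"grip": -1,"offset": [-0.045,0.22,0],"turn": 0},
  {"grip": -1,"offset": [-0.052,0.255,0],"turn": 0},
  {"grip": -1,"offset": [-0.06,0.29,0],"turn": 0},
  {"grip": -1,"offset": [-0.066,0.325,0],"turn": 0},
])

```text
time_s: 5.75
tool_pos: [503.2, 107.4, 250.9]
ee_rot: [3.114, 0.416, -0.003]
force: [-0.1, -0.5, -1.2]
grip_width: 49.4
grasp_force: 15.0
```

Request:
jog_arm([
  {"grip": -1,"offset": [-0.006,0.03,0],"turn": 0},
  {"grip": -1,"offset": [-0.01,0.055,0],"turn": 0},
  {"grip": -1,"offset": [-0.014,0.07,0],"turn": 0},
  {"grip": -1,"offset": [-0.016,0.08,0],"turn": 0},
  {"grip": -1,"offset": [-0.016,0.08,0],"turn": 0},
  {"grip": -1,"offset": [-0.016,0.08,0],"turn": 0},
  {"grip": -1,"offset": [-0.016,0.08,0],"turn": 0},
])

```text
time_s: 6.33
tool_pos: [489.7, 183.6, 251.3]
ee_rot: [3.113, 0.412, -0.001]
force: [-1.3, -1.2, -1.2]
grip_width: 49.1
grasp_force: 15.0
```

Run:
```python
from h import *
from scipy.optimize import least_squares
p,d,s=grab('wrist','w4');print(s['time_s'],s['tool_pos'],s['force'],s['grip_width'])
t=s['tool_pos'];W=world('wrist','w4');z=W[...,2];m=(z>t[2]-5)&(z<t[2]+35)&(np.hypot(W[...,0]-t[0],W[...,1]-t[1])<25)
Q=W[m];f=least_squares(lambda c:np.linalg.norm(Q-c,axis=1)-25,[t[0],t[1],t[2]+5],loss='soft_l1');print(m.sum(),f.x,np.std(f.fun))
m=(z>82)&(z<90)&(np.hypot(W[...,0]-491,W[...,1]-185)<75);Q=W[m]
f=least_squares(lambda c:np.hypot(Q[:,0]-c[0],Q[:,1]-c[1])-57,[492,186],loss='soft_l1');print('case',m.sum(),f.x,np.std(f.fun),Q.min(0),Q.max(0))
```

```text
6.3333 [489.71627542 183.63278781 251.34830056] [-1.30382492 -1.21535232 -1.21348995] 49.09937070842776
6010 [489.8802058  183.50476671 255.70607045] 0.5872450412820877
case 923 [489.66739287 185.79584395] 1.1997143200573859 [433.96283379 127.22155296  82.07530409] [548.23191625 244.3345889   87.22972329]
```

View pics/w4.png

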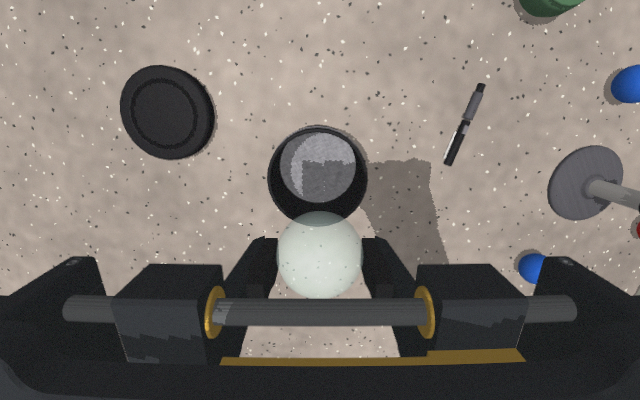

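The case mouth at (318,175) lies right below the ball, and the lid and pen are well clear. Lowering, slow inside the case.

Request:
jog_arm([
  {"grip": -1,"offset": [0.001,0.002,-0.02],"turn": 0},
  {"grip": -1,"offset": [0.001,0.002,-0.045],"turn": 0},
  {"grip": -1,"offset": [0.001,0.002,-0.07],"turn": 0},
  {"grip": -1,"offset": [0.001,0.002,-0.095],"turn": 0},
  {"grip": -1,"offset": [0.001,0.002,-0.115],"turn": 0},
  {"grip": -1,"offset": [0.001,0.002,-0.13],"turn": 0},
  {"grip": -1,"offset": [0.001,0.002,-0.14],"turn": 0},
  {"grip": -1,"offset": [0.001,0.002,-0.15],"turn": 0},
  {"grip": -1,"offset": [0.001,0.002,-0.16],"turn": 0},
  {"grip": -1,"offset": [0.001,0.002,-0.168],"turn": 0},
])

```text
time_s: 7.22
tool_pos: [491.0, 186.8, 83.2]
ee_rot: [3.114, 0.414, 0.001]
force: [0.1, -0.2, -1.0]
grip_width: 48.8
grasp_force: 15.0
```

Request:
jog_arm([
  {"grip": -1,"offset": [0,0,-0.008],"turn": 0},
  {"grip": -1,"offset": [0,0,-0.016],"turn": 0},
  {"grip": -1,"offset": [0,0,-0.024],"turn": 0},
  {"grip": -1,"offset": [0,0,-0.031],"turn": 0},
  {"grip": -1,"offset": [0,0,-0.037],"turn": 0},
  {"grip": -1,"offset": [0,0,-0.042],"turn": 0},
  {"grip": -1,"offset": [0,0,-0.046],"turn": 0},
  {"grip": -1,"offset": [0,0,-0.049],"turn": 0},
  {"grip": -1,"offset": [0,0,-0.05],"turn": 0},
  {"grip": -1,"offset": [0,0,-0.05],"turn": 0},
])

```text
time_s: 8.05
tool_pos: [490.5, 187.2, 33.6]
ee_rot: [3.114, 0.415, -0.0]
force: [0.6, -0.0, -1.2]
grip_width: 48.9
grasp_force: 15.0
```

Request:
jog_arm([
  {"grip": -1,"offset": [0,0,-0.001],"turn": 0},
  {"grip": -1,"offset": [0,0,-0.002],"turn": 0},
  {"grip": -1,"offset": [0,0,-0.003],"turn": 0},
  {"grip": -1,"offset": [0,0,-0.004],"turn": 0},
  {"grip": -1,"offset": [0,0,-0.005],"turn": 0},
  {"grip": -1,"offset": [0,0,-0.0055],"turn": 0},
  {"grip": -1,"offset": [0,0,-0.006],"turn": 0},
  {"grip": -1,"offset": [0,0,-0.006],"turn": 0},
])

```text
time_s: 8.72
tool_pos: [490.5, 187.1, 27.6]
ee_rot: [3.114, 0.415, -0.0]
force: [-0.0, 0.4, -1.4]
grip_width: 48.9
grasp_force: 15.0
```

Run:
```python
from h import *
from scipy.optimize import least_squares
for i in range(3):
    p,d,s=grab('wrist','w5');print(s['time_s'],s['tool_pos'],s['force'],s['grip_width'])
t=s['tool_pos'];W=world('wrist','w5');z=W[...,2];m=(z>t[2]-5)&(z<t[2]+35)&(np.hypot(W[...,0]-t[0],W[...,1]-t[1])<25)
Q=W[m];f=least_squares(lambda c:np.linalg.norm(Q-c,axis=1)-25,[t[0],t[1],t[2]+5],loss='soft_l1');print(m.sum(),f.x,np.std(f.fun))
```

```text
8.7167 [490.54362944 187.12650007  27.59686658] [-0.00164667  0.43641736 -1.40127981] 48.896823729424874
8.7667 [490.61192472 187.15913935  27.6899788 ] [-0.40653992  0.04520889 -0.92464895] 49.37988251297155
8.8167 [490.63652142 187.15448469  27.71739219] [ 0.0733387  -0.38878872 -0.95376086] 49.24664267669425
6034 [490.77332175 187.00398665  32.07219079] 0.5639397373999687
```

Ball centre at 32.1, about 1 mm above rest (31). Inching down and then watching the force.

Request:
jog_arm([
  {"grip": -1,"offset": [0,0,-0.0003],"turn": 0},
  {"grip": -1,"offset": [0,0,-0.0006],"turn": 0},
  {"grip": -1,"offset": [0,0,-0.0009],"turn": 0},
  {"grip": -1,"offset": [0,0,-0.001],"turn": 0},
  {"grip": -1,"offset": [0,0,-0.001],"turn": 0},
])

```text
time_s: 9.28
tool_pos: [490.6, 187.2, 26.7]
ee_rot: [-3.114, -0.415, 0.0]
force: [0.1, 0.8, -1.8]
grip_width: 49.2
grasp_force: 15.0
```

Request:
jog_arm([
  {"grip": -1,"offset": [0,0,-0.0003],"turn": 0},
  {"grip": -1,"offset": [0,0,-0.0005],"turn": 0},
  {"grip": -1,"offset": [0,0,-0.0005],"turn": 0},
])

```text
time_s: 9.53
tool_pos: [490.6, 187.2, 26.2]
ee_rot: [3.114, 0.415, -0.0]
force: [-0.3, 0.0, -1.3]
grip_width: 48.7
grasp_force: 15.0
```

Request:
jog_arm([
  {"grip": -1,"offset": [0,0,-0.0003],"turn": 0},
  {"grip": -1,"offset": [0,0,-0.0005],"turn": 0},
  {"grip": -1,"offset": [0,0,-0.0005],"turn": 0},
])

```text
time_s: 9.78
tool_pos: [490.7, 187.2, 25.9]
ee_rot: [-3.114, -0.415, -0.0]
force: [0.0, -0.2, 0.1]
grip_width: 49.1
grasp_force: 15.9
```

Request:
jog_arm([
  {"grip": -1,"offset": [0,0,-0.0003],"turn": 0},
  {"grip": -1,"offset": [0,0,-0.0003],"turn": 0},
])

```text
time_s: 9.95
tool_pos: [490.8, 187.3, 25.7]
ee_rot: [-3.114, -0.415, -0.001]
force: [-1.1, -0.5, 3.7]
grip_width: 49.3
grasp_force: 16.4
```

Floor contact (force now +3.7). Ease back 0.3 mm and open partly.

Request:
jog_arm([
  {"grip": -1,"offset": [0,0,0.0003],"turn": 0},
  {"grip": 0.16,"offset": [0,0,0.0003],"turn": 0},
  {"grip": 0.2,"offset": [0,0,0.0003],"turn": 0},
  {"grip": 0.25,"offset": [0,0,0.0003],"turn": 0},
  {"grip": 0.3,"offset": [0,0,0.0003],"turn": 0},
  {"grip": 0.35,"offset": [0,0,0.0003],"turn": 0},
  {"grip": 0.38,"offset": [0,0,0.0003],"turn": 0},
  {"grip": 0.38,"offset": [0,0,0.0003],"turn": 0},
])

```text
time_s: 10.62
tool_pos: [491.5, 186.3, 26.1]
ee_rot: [3.113, 0.413, 0.002]
force: [0.5, -3.8, 6.1]
grip_width: 60.7
grasp_force: 3.1
```

Run:
```python
from h import *
from scipy.optimize import least_squares
for i in range(2):
    p,d,s=grab('wrist','w6');print(s['time_s'],s['tool_pos'],s['force'],s['grip_width'],s['grasp_force'])
    t=s['tool_pos'];W=world('wrist','w6');z=W[...,2];m=(z>25)&(z<65)&(np.hypot(W[...,0]-t[0],W[...,1]-t[1])<25)
    Q=W[m];f=least_squares(lambda c:np.linalg.norm(Q-c,axis=1)-25,[t[0],t[1],t[2]+5],loss='soft_l1');print(m.sum(),f.x,np.std(f.fun))
```

```text
10.6167 [491.54707209 186.30876281  26.12496398] [ 0.46323156 -3.78227242  6.13381741] 60.74667742007673 3.1443577215668483
5944 [490.86053703 186.89851418  30.14707995] 0.4565494176040323
10.6667 [491.54455015 186.29755282  26.13654679] [ 0.08337387 -3.04573836  6.2560072 ] 60.89304995634003 3.143237158451484
5948 [490.85492964 186.90435146  30.16361691] 0.465511359820627
```

Some side load (-3.8 y, +6 z): a finger back or the body is touching the case. Narrow slightly and rise slowly.

Request:
jog_arm([
  {"grip": 0.3,"offset": [0,0,0.0005],"turn": 0},
  {"grip": 0.3,"offset": [0,0,0.001],"turn": 0},
  {"grip": 0.3,"offset": [0,0,0.0015],"turn": 0},
  {"grip": 0.3,"offset": [0,0,0.002],"turn": 0},
])

```text
time_s: 11.05
tool_pos: [490.4, 187.3, 27.6]
ee_rot: [-3.114, -0.415, 0.001]
force: [0.4, -0.1, -0.3]
grip_width: 57.8
grasp_force: 0.0
```

Run:
```python
from h import *
from scipy.optimize import least_squares
p,d,s=grab('wrist','w7');print(s['time_s'],s['tool_pos'],s['force'],s['grip_width'],s['grasp_force'])
t=s['tool_pos'];W=world('wrist','w7');z=W[...,2];m=(z>25)&(z<65)&(np.hypot(W[...,0]-t[0],W[...,1]-t[1])<25)
Q=W[m];f=least_squares(lambda c:np.linalg.norm(Q-c,axis=1)-25,[t[0],t[1],t[2]+5],loss='soft_l1');print(m.sum(),f.x,np.std(f.fun))
```

```text
11.05 [490.38402383 187.34357869  27.60425003] [ 0.44383974 -0.08180307 -0.30655295] 57.766073290146366 0.0
5577 [490.87776963 186.89905809  30.14471834] 0.46058614797702935
```

View pics/w7.png

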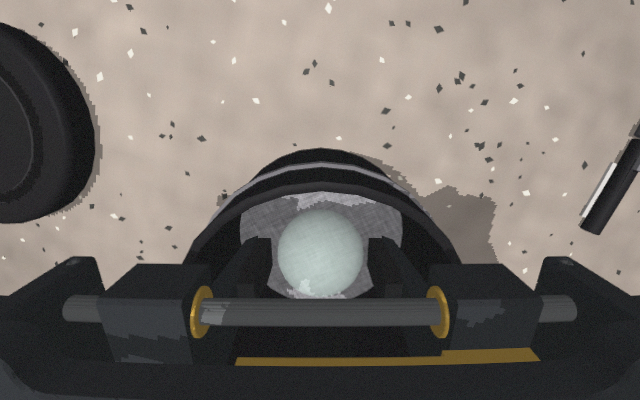

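The ball lies on the case floor at (320,252) with gaps to both fingers, and all forces are zero. Rising straight out.

Request:
jog_arm([
  {"grip": 0.3,"offset": [0,0,0.004],"turn": 0},
  {"grip": 0.3,"offset": [0,0,0.01],"turn": 0},
  {"grip": 0.3,"offset": [0,0,0.02],"turn": 0},
  {"grip": 0.3,"offset": [0,0,0.035],"turn": 0},
  {"grip": 0.3,"offset": [0,0,0.055],"turn": 0},
  {"grip": 0.3,"offset": [0,0,0.08],"turn": 0},
  {"grip": 0.3,"offset": [0,0,0.115],"turn": 0},
  {"grip": 0.3,"offset": [0,0,0.15],"turn": 0},
  {"grip": 0.5,"offset": [0,0,0.185],"turn": 0},
  {"grip": 0.5,"offset": [0,0,0.21],"turn": 0},
])

```text
time_s: 11.93
tool_pos: [491.2, 187.6, 241.8]
ee_rot: [-3.113, -0.415, -0.006]
force: [1.1, 0.4, 0.5]
grip_width: 65.9
grasp_force: 0.0
```

Run:
```python
from h import *
from scipy.optimize import least_squares
p,d,s=grab('wrist','w8');print(s['time_s'],s['tool_pos'],s['force'],s['grip_width'])
W=world('wrist','w8');z=W[...,2];m=(z>30)&(z<60)&(np.hypot(W[...,0]-491,W[...,1]-187)<24)
Q=W[m];f=least_squares(lambda c:np.linalg.norm(Q-c,axis=1)-25,[490,187,31],loss='soft_l1');print(m.sum(),f.x,np.std(f.fun))
m=(z>82)&(z<90)&(np.hypot(W[...,0]-491,W[...,1]-185)<75);Q=W[m];print('case',(Q.min(0)+Q.max(0))/2)
```

```text
11.9333 [491.16034083 187.64736638 241.84081912] [1.07425416 0.40576349 0.53713016] 65.92659048050169
1044 [491.09363101 186.63656075  29.95899139] 0.5381172594845722
case [489.43398059 185.62746156  84.56350135]
```

Ball at rest at (491,187,30), case unmoved. Measuring the head's orientation from the earlier frame w3.

Run:
```python
from h import *
W=world('wrist','w3');P=cv2.imread('pics/w3.png');c=np.array([572.5,-220.5]);z=W[...,2]
r_=np.hypot(W[...,0]-c[0],W[...,1]-c[1]);m=(z>123)&(z<163)&(r_<32)
Q=W[m];a=np.degrees(np.arctan2(Q[:,1]-c[1],Q[:,0]-c[0]))
br=P[m].max(1)
for lo in range(-180,180,10):
    k=(a>=lo)&(a<lo+10)
    if k.sum():print(lo,k.sum(),np.round(np.percentile(r_[m][k],[10,50,90]),1),'bright',np.round(np.mean(br[k]>90),2))
k=br>90;print('bright pts',k.sum(),np.round(np.median(Q[k],0)))
x0=P[165:235,285:360];
A=cv2.resize(x0,None,fx=7,fy=7,interpolation=cv2.INTER_CUBIC);cv2.imwrite('pics/c3.png',A)
# ring centre
m=(z>170)&(z<180)&(r_<32);print('ring',m.sum(),(W[m].min(0)+W[m].max(0))/2 if m.sum() else 0)
```

```text
-90 1 [19. 19. 19.] bright 0.0
-80 3 [18.8 18.8 18.8] bright 0.0
-70 22 [18.1 19.6 22.6] bright 0.64
-60 26 [17.8 21.3 22.8] bright 0.65
-50 30 [17.6 20.4 22.2] bright 0.7
-40 33 [17.3 20.5 22.3] bright 0.7
-30 39 [17.8 21.8 23. ] bright 0.72
-20 49 [18.2 19.6 22.1] bright 0.59
-10 40 [17.9 19.  19.4] bright 0.0
0 37 [16.3 17.3 18.3] bright 0.0
10 17 [14.9 15.3 15.7] bright 0.0
20 19 [13.5 14.  14.5] bright 0.0
30 9 [13.  13.2 13.3] bright 0.0
40 7 [12.7 12.8 12.9] bright 0.0
50 9 [12.6 12.7 13.1] bright 0.0
60 8 [13.  13.3 13.7] bright 0.0
70 9 [13.9 14.3 14.8] bright 0.0
80 17 [15.3 16.1 17.1] bright 0.0
90 26 [17.5 18.3 19.1] bright 0.0
100 5 [18.6 18.6 19.6] bright 0.0
bright pts 132 [ 589. -231.  155.]
ring 477 [ 575.81060115 -220.48152344  173.65791663]
```

View pics/c3.png

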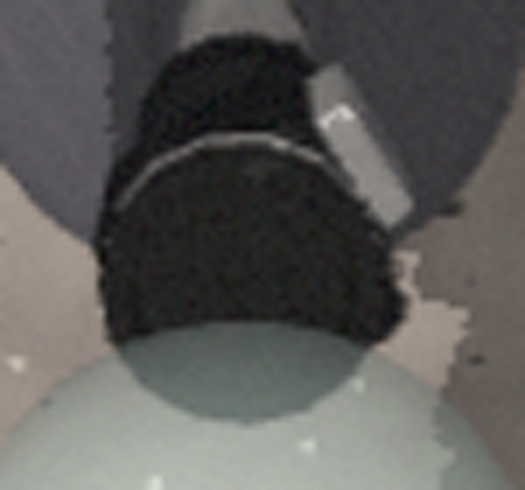

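The release's aluminium plate runs from about (330,85) to (395,215) in the crop. Plate and block face fits agree: the stand's y face normal is at +48°, so stand +x points to -42°. The fingers now close along -75°, so I turn +33° while moving back over the stand.

Request:
jog_arm([
  {"grip": 1,"offset": [0.003,-0.015,0],"turn": 0},
  {"grip": 1,"offset": [0.009,-0.045,0],"turn": 4},
  {"grip": 1,"offset": [0.016,-0.08,0],"turn": 9},
  {"grip": 1,"offset": [0.023,-0.115,0],"turn": 14},
  {"grip": 1,"offset": [0.03,-0.15,0],"turn": 19},
  {"grip": 1,"offset": [0.037,-0.185,0],"turn": 24},
  {"grip": 1,"offset": [0.044,-0.22,0],"turn": 29},
  {"grip": 1,"offset": [0.051,-0.255,0],"turn": 33},
  {"grip": 1,"offset": [0.058,-0.29,0],"turn": 33},
  {"grip": 1,"offset": [0.065,-0.325,0],"turn": 33},
])

```text
time_s: 12.82
tool_pos: [555.5, -139.7, 238.5]
ee_rot: [2.868, 1.282, 0.001]
force: [1.3, 0.9, -0.0]
grip_width: 88.2
grasp_force: 0.0
```

Request:
jog_arm([
  {"grip": 1,"offset": [0.006,-0.03,0],"turn": 0},
  {"grip": 1,"offset": [0.011,-0.058,0],"turn": 0},
  {"grip": 1,"offset": [0.015,-0.075,0],"turn": 0},
  {"grip": 1,"offset": [0.016,-0.083,0],"turn": 0},
  {"grip": 1,"offset": [0.016,-0.083,0],"turn": 0},
  {"grip": 1,"offset": [0.016,-0.083,0],"turn": 0},
  {"grip": 1,"offset": [0.016,-0.083,0],"turn": 0},
])

```text
time_s: 13.4
tool_pos: [571.7, -218.6, 238.0]
ee_rot: [-2.866, -1.285, -0.001]
force: [-0.2, -0.3, -0.9]
grip_width: 88.1
grasp_force: 0.0
```

Run:
```python
from h import *
p,d,s=grab('wrist','w9');print(s['time_s'],s['tool_pos'],s['ee_rot'],s['force'],s['grip_width'])
W=world('wrist','w9');z=W[...,2];r_=np.hypot(W[...,0]-572.5,W[...,1]+220.5)
for lo,hi in((166,180),(135,162)):
    m=(z>lo)&(z<hi)&(r_<30);Q=W[m];print(lo,m.sum(),Q.min(0).round(1),Q.max(0).round(1))
m=(z>172)&(z<180)&(r_<30);c,rad=cv2.minEnclosingCircle(W[m][:,:2].astype(np.float32));print(c,rad,np.median(z[m]))
y=R.from_rotvec(s['ee_rot']).as_matrix()[:,1];print('close dir',np.degrees(np.arctan2(y[1],y[0])))
```

```text
13.4 [ 571.69704242 -218.64305023  237.9989708 ] [-2.86570685e+00 -1.28536347e+00 -8.28705457e-04] [-0.20685811 -0.29557087 -0.89280745] 88.0860841522361
166 1498 [ 555.  -237.7  166. ] [ 590.3 -202.6  177. ]
135 358 [ 565.  -240.6  135. ] [ 594.1 -200.9  162. ]
(572.185546875, -220.19659423828125) 18.19636344909668 175.12645213524385
close dir -41.68439136584674
```

View pics/w9.png

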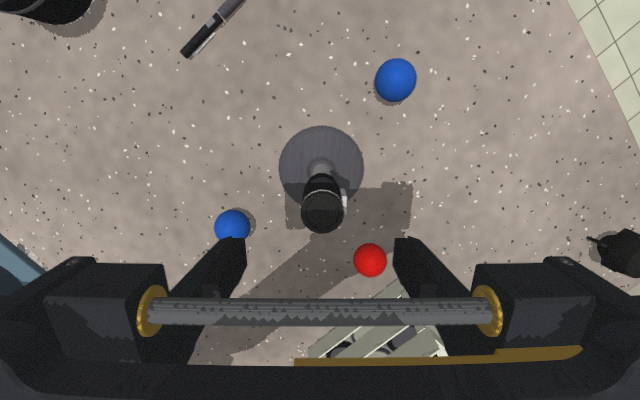

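The head is at (322,205) with the plate square to the right finger; the ring circle fits at (572.2,-220.2), r 18.2 (18 given). Descending around the block.

Request:
jog_arm([
  {"grip": 1,"offset": [0.0005,-0.0016,-0.015],"turn": 0},
  {"grip": 1,"offset": [0.0005,-0.0016,-0.035],"turn": 0},
  {"grip": 1,"offset": [0.0005,-0.0016,-0.055],"turn": 0},
  {"grip": 1,"offset": [0.0005,-0.0016,-0.075],"turn": 0},
  {"grip": 1,"offset": [0.0005,-0.0016,-0.09],"turn": 0},
  {"grip": 1,"offset": [0.0005,-0.0016,-0.103],"turn": 0},
  {"grip": 1,"offset": [0.0005,-0.0016,-0.111],"turn": 0},
  {"grip": 1,"offset": [0.0005,-0.0016,-0.114],"turn": 0},
  {"grip": 1,"offset": [0.0005,-0.0016,-0.114],"turn": 0},
  {"grip": 1,"offset": [0.0005,-0.0016,-0.114],"turn": 0},
])

```text
time_s: 14.28
tool_pos: [572.6, -222.3, 124.4]
ee_rot: [2.867, 1.282, 0.001]
force: [0.1, -0.1, 0.4]
grip_width: 88.2
grasp_force: 0.0
```

Request:
jog_arm([
  {"grip": 0.5,"offset": [0,0.0005,0],"turn": 0},
  {"grip": 0.2,"offset": [0,0.001,0],"turn": 0},
  {"grip": 0.08,"offset": [0,0.001,0],"turn": 0},
  {"grip": 0.08,"offset": [0,0.001,0],"turn": 0},
  {"grip": 0.08,"offset": [0,0.001,0],"turn": 0},
  {"grip": 0.08,"offset": [0,0.001,0],"turn": 0},
], force=25)

```text
time_s: 14.78
tool_pos: [572.1, -221.5, 123.8]
ee_rot: [2.868, 1.282, 0.0]
force: [1.3, -0.2, -0.9]
grip_width: 50.5
grasp_force: 0.0
```

Request:
jog_arm([
  {"grip": 0,"offset": [0,0.001,0],"turn": 0},
  {"grip": -0.05,"offset": [0,0.001,0],"turn": 0},
  {"grip": -0.15,"offset": [0,0.001,0],"turn": 0},
  {"grip": -0.3,"offset": [0,0.001,0],"turn": 0},
  {"grip": -0.5,"offset": [0,0.001,0],"turn": 0},
  {"grip": -1,"offset": [0,0.001,0],"turn": 0},
  {"grip": -1,"offset": [0,0.001,0],"turn": 0},
  {"grip": -1,"offset": [0,0.001,0],"turn": 0},
])

```text
time_s: 15.45
tool_pos: [572.4, -221.0, 123.8]
ee_rot: [2.867, 1.281, 0.001]
force: [2.1, -4.3, -2.8]
grip_width: 34.2
grasp_force: 26.5
```

Width 34.2: the release is squeezed flush. Trying a small lift.

Request:
jog_arm([
  {"grip": -1,"offset": [0.0005,-0.0006,0.001],"turn": 0},
  {"grip": -1,"offset": [0.0005,-0.0006,0.003],"turn": 0},
  {"grip": -1,"offset": [0.0005,-0.0006,0.006],"turn": 0},
  {"grip": -1,"offset": [0.0005,-0.0006,0.01],"turn": 0},
  {"grip": -1,"offset": [0.0005,-0.0006,0.012],"turn": 0},
  {"grip": -1,"offset": [0.0005,-0.0006,0.012],"turn": 0},
])

```text
time_s: 15.95
tool_pos: [572.4, -221.0, 136.3]
ee_rot: [-2.868, -1.282, 0.0]
force: [-0.0, -2.4, -2.5]
grip_width: 34.4
grasp_force: 26.5
```

It rises freely (load 2.5 N = head weight). Drawing on toward the second stop.

Request:
jog_arm([
  {"grip": -1,"offset": [0,0,0.004],"turn": 0},
  {"grip": -1,"offset": [0,0,0.011],"turn": 0},
  {"grip": -1,"offset": [0,0,0.02],"turn": 0},
  {"grip": -1,"offset": [0,0,0.03],"turn": 0},
  {"grip": -1,"offset": [0,0,0.04],"turn": 0},
  {"grip": -1,"offset": [0,0,0.05],"turn": 0},
  {"grip": -1,"offset": [0,0,0.057],"turn": 0},
  {"grip": -1,"offset": [0,0,0.062],"turn": 0},
  {"grip": -1,"offset": [0,0,0.065],"turn": 0},
  {"grip": -1,"offset": [0,0,0.065],"turn": 0},
])

```text
time_s: 16.78
tool_pos: [572.4, -221.0, 201.3]
ee_rot: [2.868, 1.282, -0.0]
force: [-1.1, -1.4, -1.8]
grip_width: 34.5
grasp_force: 26.5
```

Request:
jog_arm([
  {"grip": -1,"offset": [0,0,0.001],"turn": 0},
  {"grip": -1,"offset": [0,0,0.0015],"turn": 0},
  {"grip": -1,"offset": [0,0,0.002],"turn": 0},
  {"grip": -1,"offset": [0,0,0.002],"turn": 0},
])

```text
time_s: 17.12
tool_pos: [572.4, -220.9, 202.4]
ee_rot: [-2.868, -1.282, 0.001]
force: [-1.7, -1.8, -2.3]
grip_width: 34.7
grasp_force: 26.5
```

Request:
jog_arm([
  {"grip": -1,"offset": [0,0,0.0004],"turn": 0},
  {"grip": -1,"offset": [0,0,0.0005],"turn": 0},
  {"grip": -1,"offset": [0,0,0.0005],"turn": 0},
  {"grip": -1,"offset": [0,0,0.0005],"turn": 0},
  {"grip": -1,"offset": [0,0,0.0005],"turn": 0},
])

```text
time_s: 17.53
tool_pos: [572.4, -221.0, 203.1]
ee_rot: [-2.868, -1.282, 0.001]
force: [-1.2, -2.1, -3.5]
grip_width: 34.3
grasp_force: 26.5
```

Run:
```python
from h import *
for n in('wrist','top','scene'):
    p,d,s=grab(n,'e_'+n);print(s['time_s'],s['tool_pos'],s['force'],s['grip_width'],s['grasp_force'])
W=world('wrist','e_wrist');z=W[...,2];r_=np.hypot(W[...,0]-572.2,W[...,1]+220.2)
m=(z>235)&(z<270)&(r_<19);print('cradle z',m.sum(),np.percentile(z[m],[10,50,90,98]))
c=[cv2.resize(cv2.imread('pics/e_scene.png')[140:260,225:425],None,fx=4,fy=4)];cv2.imwrite('pics/e_c.png',c[0])
```

```text
17.5333 [ 572.42208901 -220.99878785  203.07330341] [-1.1692788  -2.06456034 -3.50115987] 34.33224718739711 26.537071679485962
17.5833 [ 572.43801302 -220.97345604  203.109309  ] [-1.89077049 -1.98319776 -3.02423706] 34.3422781584775 26.535655277548358
17.6333 [ 572.41373227 -220.96255033  203.10742966] [-2.44346485 -1.9165837  -2.65654239] 34.14254558299453 26.534378600190394
cradle z 3675 [242.97241666 250.26537116 254.76016237 255.31004179]
```

View pics/e_c.png

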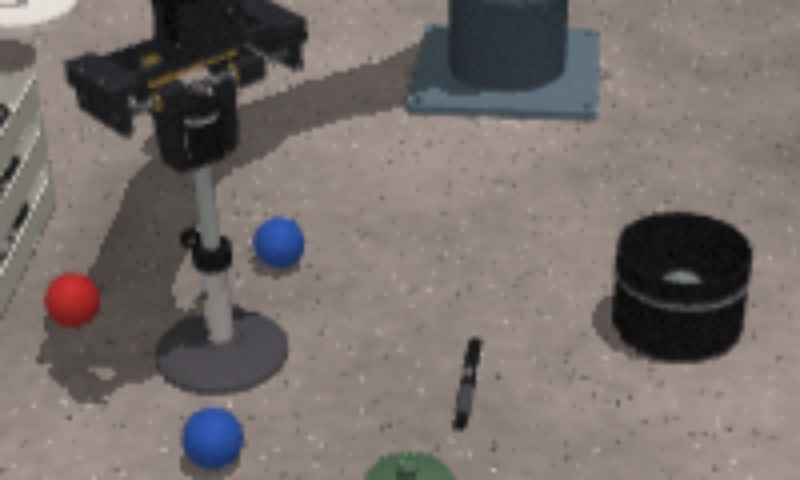

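The column is drawn up about 79 mm (gripper head at (195,120), collar at (212,252)), the ball sits in the upright case at (685,275), and the release is held. Handing in.

```bash
python3 -c "
from bench import r
print(r.sign_off())"
```

```text
the job is handed in; nothing more can be done
None
```

I handed the job in with the glass ball lying on the floor of the upright lens case. The column measures about 79 mm up, at the second stop, and the fingers are still holding it there with the release squeezed in; the hand-in call gave no verdict.

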